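Stand the sample containers in the dishes of their size

TASK

Put the four capped glass sample containers in the middle of the desk (two vials, two jars) away in the four round dishes that stand among them, by size: the smallest container in the smallest dish, the next larger in the next larger dish, and so on up to the largest jar in the largest dish. Each should stand upright on the floor of its dish, in the middle of it. The glue stick and the dropper bottle among them stay standing where they are, and the row of other containers at the far left of the desk is not part of the job.

Things in the scene. Friction and masses are not known exactly. Their poses are not given: they have to be found in the camera images.
- vial_small: The smallest sample container: a slim labelled glass vial with a pale grey cap; 22 mm across the body and 48 mm tall including the fixed cap, standing upright, sealed and round. It stands loose among the dishes in the middle of the desk (similar ones in the row at the far left back, beyond the mug, are fixed and not meant). Body up to 38 mm, cap 20 mm across. Origin: centre of its underside; z up its axis.
- vial_large: The second smallest sample container: a labelled glass vial with a black cap and soil inside; 27 mm across the body and 62 mm tall including the fixed cap, standing upright, sealed and round. It stands loose among the dishes in the middle of the desk (similar ones in the row at the far left back, beyond the mug, are fixed and not meant). Body up to 52 mm, cap 25 mm across. Origin: centre of its underside; z up its axis.
- jar_small: The second largest sample container: a squat wide labelled glass jar, empty, with a wide blue cap; 58 mm across the body and 70 mm tall including the fixed cap, standing upright, sealed and round. It stands loose among the dishes in the middle of the desk (similar ones in the row at the far left back, beyond the mug, are fixed and not meant). Body up to 58 mm, cap 53 mm across. Origin: centre of its underside; z up its axis.
- jar_large: The largest sample container: a wide labelled glass jar with soil inside and a wide white cap; 62 mm across the body and 82 mm tall including the fixed cap, standing upright, sealed and round. It stands loose among the dishes in the middle of the desk (similar ones in the row at the far left back, beyond the mug, are fixed and not meant). Body up to 68 mm, cap 57 mm across. Origin: centre of its underside; z up its axis.
- dish_s: The smallest of four shallow round grey plastic dishes, fixed to the desk: inner diameter 46 mm, outer 54 mm, rim 8 mm high, floor 3 mm thick (a container standing in it has its underside 3 mm above the desk). Origin: centre of its underside, on the desk; z up.
- dish_m: The second smallest of four shallow round grey plastic dishes, fixed to the desk: inner diameter 60 mm, outer 68 mm, rim 8 mm high, floor 3 mm thick (a container standing in it has its underside 3 mm above the desk). Origin: centre of its underside, on the desk; z up.
- dish_l: The second largest of four shallow round grey plastic dishes, fixed to the desk: inner diameter 86 mm, outer 94 mm, rim 8 mm high, floor 3 mm thick (a container standing in it has its underside 3 mm above the desk). Origin: centre of its underside, on the desk; z up.
- dish_xl: The largest of four shallow round grey plastic dishes, fixed to the desk: inner diameter 104 mm, outer 112 mm, rim 8 mm high, floor 3 mm thick (a container standing in it has its underside 3 mm above the desk). Origin: centre of its underside, on the desk; z up.
- glue_stick: A glue stick standing upright, yellow barrel with blue cap, 27 mm across and 90 mm tall, among the dishes in the middle of the desk; not a sample container, stays where it is. Origin: centre of its underside; z up.
- dropper_bottle: A small amber dropper bottle with a pointed black bulb on top, 34 mm across and 102 mm tall, among the dishes in the middle of the desk; not a sample container, stays where it is. Origin: centre of its underside; z up.
There are look-alikes about, which are no part of the job. Leave any red look-alike of the dish_m alone. What is shaped like the vial_small but purple is not meant.

How it is judged:
By the outcome, as a careful person would: the job done as asked, in the order asked, and still so for the second after the job is handed in, with the robot touching nothing.
It also fails if it takes over 120 s, if anything falls off the work surface, if the arm or the gripper's body presses on something with over 40 N, if the wrist force passes 120 N, or if a joint passes its speed limit or range.

ROBOT

A 6-joint arm with a two-finger parallel gripper is mounted at the origin on a cart in front of the work surface, level with it; the furniture and walls round the work are solid. World frame = base frame: x ahead of the robot, y to its left, z up, the work surface at z = 0. Lengths are in m, angles in rad, forces in N, time in s.
With the tool pointing down it reaches from about 0.25 to 0.775 m from the base axis. Payload 8.9 kg.
Tool frame: the origin (TCP) lies midway between the tips of the shut fingers; the grasp point (between the pads) lies 19 mm behind it; z points along the fingers, y is the line along which they close (so a half turn about z gives the same grasp; the last joint's range is limited). The gripper opens to 85 mm and grips with 20 to 120 N. Pads are 22 mm wide; open, the fingers measure 114 mm over their backs; the gripper's body (76 mm by 85 mm) begins 54 mm behind the grasp point. The pads swing forward as they close: fully open they stand 13 mm farther back than shut.
Start: joints at [-1.254, 0.291, -0.153, 1.127, 0, 1.431], TCP at [0.231, -0.471, 0.207] pointing down, gripper open.
Joint ranges: [-2.52, 2.52], [-0.91, 1.74], [-1.3, 1.37], [-1.96, 2.02], [-1.52, 1.47], [-3.14, 3.14]. Speed limits (rad/s): [2.22, 2.22, 2.79, 3.14, 3.14, 3.14].

INTERFACE

Orientations are given as a unit quaternion [w, x, y, z].
In Python, from bench import read_state, viewer, close_job gives the robot as it stands.
- The arm moves only by the tool arm_command, never from a script. Its argument "increments" is a list of rows, each a list of 7 numbers: the shift along the tool's x, y, z in m, then the turn, a rotation vector about the tool's x, y, z in rad, then the finger opening in m, from 0 to 0.0854. In form: [[dx, dy, dz, ax, ay, az, grip], ...]. A call has 1 to 20 rows; each row is the pose to reach, as a shift and turn from the pose commanded when the call began, along the tool's axes at that moment; what a row does not reach only later rows make up. A row lasts 1/8 s, in which the tool goes at most 62.5 mm and 10.7 degrees, less where a joint would pass 70% of its speed; a pose out of reach is approached as far as the arm can. A call with a gripper value outside its range is refused whole. The fingers move at their own pace and stop on an object; the grip force is fixed at half the most. Time passes only in rows, so rows that repeat a pose let the fingers close. It gives the time, the measured TCP pose, the force, the opening and the grip force at its end, in the units of the state.
- read_state(): the state, without advancing time (a new reading comes with each control period).
- viewer.read_camera(name): name is "side" or "top" or "wrist"; returns a dict with "img" (480x640x3 uint8, red, green, blue), "vfov" (degrees; the focal length in pixels is half the picture's height over the tangent of half this angle, whatever the lens; pixels are square), "cx", "cy" (the principal point, pixels), "world_to_cam" (4x4, takes a point from world to camera coordinates). Camera axes: x right, y down, z forward; pixel columns grow to the right and rows downward; lengths in m; the calibration is good to about 2 mm. A picture is of the moment at which its call begins. There is no depth.
- close_job(): hands the job in; it is judged then, once.
The state is a dict: "t": time; "qpos": joint angles; "joint_vel": joint speeds; "joint_torque": joint torques, N m; "eef_pos": TCP position; "tool_rot": TCP orientation; "ft_force": force on the tool from outside, world axes, zero at the start; "torque": the same for the moment, N m; "gripper_width": opening from 0.0 (shut) to 1.0 (fully open); "finger_force": force on a finger pad.
Only numpy, scipy, OpenCV 4.12 (cv2) and the standard library are available. Lean on these libraries where they do the work, as an engineer would, in place of code of your own. Each camera call takes 0.05 s, during which the arm holds its last target. There are 200 camera calls.

## Working session

There is one attempt and no reset: what is moved stays moved. The work goes in short steps, Python scripts to look and compute and a tool call to move; the robot and the scene stay as the last step left them, time stands still between calls to the robot, and variables do not carry over. Pictures are saved under pics/ and viewed, at most 14 in all, crops included, and the job is handed in when it is done.

Besides the shell and the picture viewer there is one more tool, called after "Request:" in YAML: its name, and indented under it one key for each argument. arm_command: Moves the arm, as the interface text tells. Its arguments: {"type":"object","properties":{"increments":{"type":"array","items":{"type":"array","items":{"type":"number"}}}},"required":["increments"]}

```bash
mkdir -p pics; cat > h.py <<'E'
import numpy as np, cv2
from bench import read_state, viewer, close_job
def cam(n,save=None):
    c=viewer.read_camera(n)
    if save: cv2.imwrite('pics/'+save,c['img'][:,:,::-1])
    return c
def par(c):
    f=240/np.tan(np.radians(c['vfov'])/2); return f,c['cx'],c['cy'],np.array(c['world_to_cam'])
def proj(c,p):
    f,cx,cy,T=par(c); q=T[:3,:3]@np.array(p)+T[:3,3]; return np.array([cx+f*q[0]/q[2],cy+f*q[1]/q[2]])
def unproj(c,u,v,z):
    f,cx,cy,T=par(c); R=T[:3,:3];o=-R.T@T[:3,3]; d=R.T@np.array([(u-cx)/f,(v-cy)/f,1]); return o+d*(z-o[2])/d[2]
E
python3 - <<'E'
from h import *
import pickle
s=read_state();print(s)
for n in ('top','side','wrist'):
    c=cam(n,n+'0.png');pickle.dump(c,open(n+'0.pkl','wb'))
    print(n,c['vfov'],c['cx'],c['cy'],np.round(c['world_to_cam'],3).tolist())
E
```

```text
{'t': 0.0, 'qpos': array([-1.25428773e+00,  2.91264478e-01, -1.54155666e-01,  1.12669085e+00,
       -1.74675689e-05,  1.43150609e+00]), 'joint_vel': array([-1.43788927e-03,  4.61433763e-05, -1.88216450e-04,  1.21449247e-03,
       -1.95356398e-06,  1.46715601e-03]), 'joint_torque': array([-1.11509184e-03, -5.37144756e+01,  3.31371617e+01,  1.59547082e-02,
       -1.00639154e-04,  2.31234615e-06]), 'eef_pos': array([ 0.23094529, -0.47093848,  0.20662959]), 'tool_rot': array([-6.53979937e-04,  9.74142921e-01,  2.25931711e-01, -6.68689502e-05]), 'ft_force': array([-0.32086397,  0.23399002, -0.30008987]), 'torque': array([0.02598388, 0.02372388, 0.04826857]), 'finger_force': 0.0, 'gripper_width': 1.0002256368862794}
top 44.03461874937211 314.23255500334557 248.91522695211066 [[-0.018, -1.0, -0.002, 0.032], [-0.98, 0.018, -0.198, 0.558], [0.198, -0.001, -0.98, 1.164], [0.0, 0.0, 0.0, 1.0]]
side 57.92185075663987 328.0107211869606 235.227217658636 [[1.0, 0.009, 0.01, -0.538], [0.013, -0.551, -0.834, 0.032], [-0.002, 0.834, -0.551, 0.877], [0.0, 0.0, 0.0, 1.0]]
wrist 58.53553066720444 320.6245227335182 240.36892462714658 [[0.442, -0.897, -0.001, -0.524], [-0.849, -0.419, 0.321, -0.043], [-0.288, -0.141, -0.947, 0.38], [0.0, 0.0, 0.0, 1.0]]
```

View pics/top0.png

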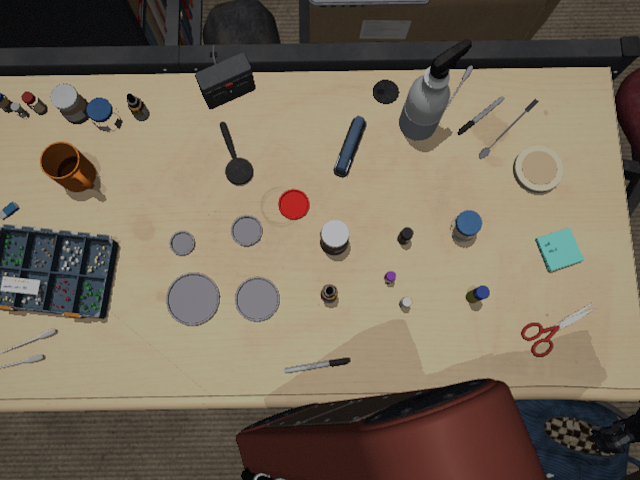

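View pics/side0.png

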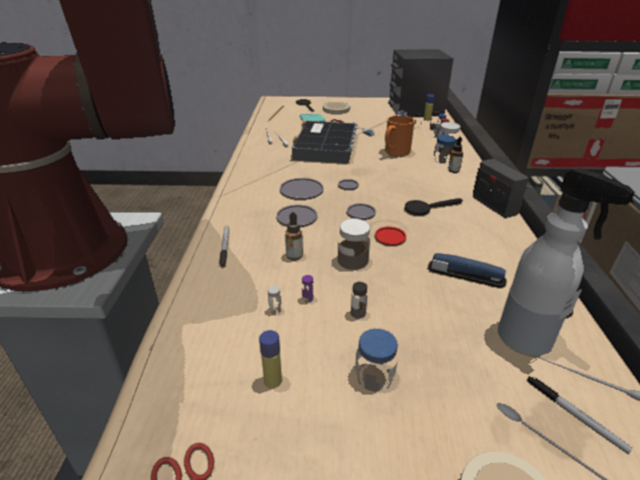

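The top view shows, left to right, the dishes s (182,243), xl (193,299), m (247,231) and l (258,299). Then come jar_large (335,237), vial_large (405,236), jar_small (467,225) and vial_small (405,303), with the purple decoy at (390,277). I'll enlarge for accuracy.

```bash
python3 - <<'E'
import cv2
i=cv2.imread('pics/top0.png')
cv2.imwrite('pics/ca.png',cv2.resize(i[195:335,155:295],None,fx=4.28,fy=4.28,interpolation=cv2.INTER_CUBIC))
cv2.imwrite('pics/cb.png',cv2.resize(i[205:320,310:500],None,fx=4.2,fy=4.2,interpolation=cv2.INTER_CUBIC))
E
```

```text
(no output)
```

View pics/ca.png

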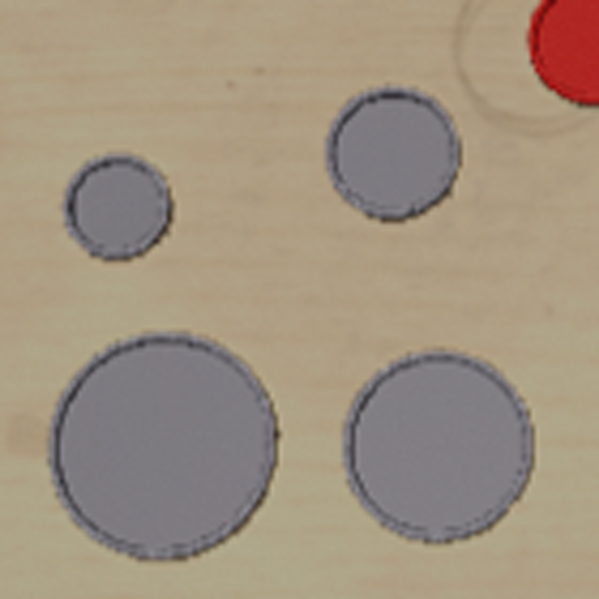

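View pics/cb.png

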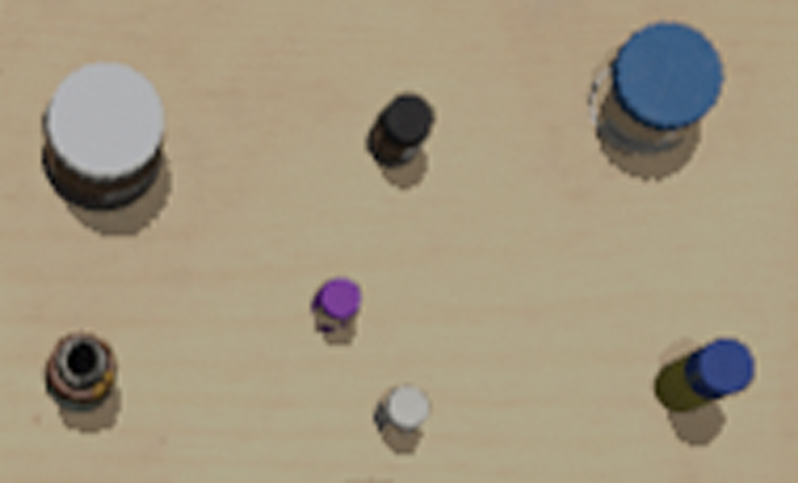

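The crops give clean outlines. Dish outer-rim centres in crop A are s (118.5,206.5), m (394,153.5), l (438.5,446) and xl (163.5,445.5). Cap centres in crop B are jar_large (105.5,120), vial_large (408.5,120), jar_small (667,76) and vial_small (408,407). The obstacles are the purple vial (341,299), the glue stick (727,367) and the dropper (82,360).

```bash
python3 - <<'E'
from h import *
import pickle
c=pickle.load(open('top0.pkl','rb'))
def go(n,x0,x1,y0,y1,z,s,ox,oy):
    f=lambda x,o:(x+.5)/s-.5+o
    p=unproj(c,f((x0+x1)/2,ox),f((y0+y1)/2,oy),z)
    w=np.linalg.norm(unproj(c,f(x0,ox),f((y0+y1)/2,oy),z)-unproj(c,f(x1,ox),f((y0+y1)/2,oy),z))
    a=np.degrees(np.arctan2(p[1],p[0]));print(n,np.round(p*1000,1),'w',round(w*1000,1),'r',round(np.hypot(*p[:2]),3),'az',round(a,1))
A=(4.28,155,195);B=(4.2,310,205)
go('s',64,173,152,261,.008,*A);go('m',327,461,86,221,.008,*A);go('l',343,534,349,543,.008,*A);go('xl',49,278,331,560,.008,*A)
go('JL',47,164,62,178,.082,*B);go('VL',383,434,94,147,.062,*B);go('JS',613,722,22,130,.07,*B);go('VS',386,430,384,430,.048,*B)
go('glue',700,754,340,394,.09,*B);go('drop',70,94,346,374,.1,*B);go('purple',320,362,278,320,.048,*B)
E
```

```text
s [586.1 304.5   8. ] w 54.6 r 0.66 az 27.5
m [610.8 166.7   8. ] w 67.3 r 0.633 az 15.3
l [463.  144.2   8. ] w 93.8 r 0.485 az 17.3
xl [465.7 279.2   8. ] w 112.5 r 0.543 az 30.9
JL [584.5 -19.7  82. ] w 56.3 r 0.585 az -1.9
VL [ 586.1 -168.5   62. ] w 24.9 r 0.61 az -16.0
JS [ 604.2 -294.4   70. ] w 53.1 r 0.672 az -26.0
VS [ 447.3 -163.6   48. ] w 21.3 r 0.476 az -20.1
glue [ 458.8 -307.2   90. ] w 25.2 r 0.552 az -33.8
drop [466.3  -5.3 100. ] w 11.1 r 0.466 az -0.7
purple [ 500.7 -133.6   48. ] w 20.5 r 0.518 az -14.9
```

```bash
cat >> h.py <<'E'
from scipy.spatial.transform import Rotation as Ro
def rel(p,yaw=None,s=None):
    s=s or read_state(); w=s['tool_rot']; R=Ro.from_quat([w[1],w[2],w[3],w[0]])
    d=R.inv().apply(np.array(p)-s['eef_pos']); a=np.zeros(3)
    if yaw is not None: a=(R.inv()*Ro.from_euler('z',yaw,degrees=True)*Ro.from_euler('x',180,degrees=True)).as_rotvec()
    print(np.round(d,4),np.round(a,4))
E
python3 -c "
from h import *
rel([.4473,-.1636,.17],90)"
```

```text
[ 0.3296 -0.1808  0.037 ] [-8.000e-04 -7.000e-04 -1.115e+00]
```

Request:
arm_command:
  increments:
    - [0.06,-0.033,0.007,0,0,-0.185,0.0854]
    - [0.12,-0.066,0.014,0,0,-0.37,0.0854]
    - [0.18,-0.099,0.021,0,0,-0.555,0.07]
    - [0.24,-0.132,0.028,0,0,-0.74,0.06]
    - [0.3,-0.165,0.035,0,0,-0.925,0.05]
    - [0.3296,-0.1808,0.037,-0.0008,-0.0007,-1.115,0.05]
    - [0.3296,-0.1808,0.037,-0.0008,-0.0007,-1.115,0.05]
    - [0.3296,-0.1808,0.037,-0.0008,-0.0007,-1.115,0.05]
    - [0.3296,-0.1808,0.037,-0.0008,-0.0007,-1.115,0.05]

```text
t: 1.27
eef_pos: [0.4469, -0.165, 0.1702]
tool_rot: [0.0, 0.708, 0.706, -0.0]
ft_force: [-0.6, -0.7, 0.9]
gripper_width: 0.585
finger_force: 0.0
```

```bash
python3 -c "
from h import *
s=read_state();print(s['t'],s['qpos'],s['eef_pos'],s['tool_rot'],s['gripper_width'])
c=cam('wrist','w1.png');print(proj(c,[.4473,-.1636,.048]),proj(c,[.4473,-.1636,.0]),proj(c,[.5007,-.1336,.048]),proj(c,[.5861,-.1685,.062]))"
```

```text
1.275 [-5.06574594e-01  2.24481683e-01 -3.44157743e-01  1.00148230e+00
 -9.65055762e-04  1.06665117e+00] [ 0.44693068 -0.16500233  0.17023472] [ 4.57526402e-04  7.07965188e-01  7.06247086e-01 -3.70504031e-04] 0.5846001267514439
[321.74578151 217.61057945] [321.6154093  201.43340143] [400.72421483 174.83664381] [528.48144624 230.2578639 ]
```

View pics/w1.png

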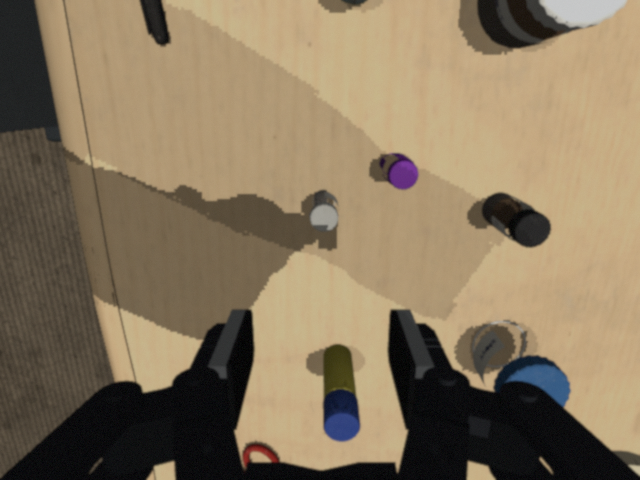

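The wrist view puts the vial_small cap at (323,216) against a predicted (322,218), and vial_large and the purple vial are also close to prediction. I'll descend and grip.

Request:
arm_command:
  increments:
    - [0.0016,0.0008,0.05,0,0,0,0.05]
    - [0.0016,0.0008,0.1,0,0,0,0.05]
    - [0.0016,0.0008,0.135,0,0,0,0.05]
    - [0.0016,0.0008,0.158,0,0,0,0.05]
    - [0.0016,0.0008,0.158,0,0,0,0.05]
    - [0.0016,0.0008,0.158,0,0,0,0.03]
    - [0.0016,0.0008,0.158,0,0,0,0.01]
    - [0.0016,0.0008,0.158,0,0,0,0.01]
    - [0.0016,0.0008,0.158,0,0,0,0.01]
    - [0.0016,0.0008,0.158,0,0,0,0.01]

```text
t: 2.58
eef_pos: [0.4492, -0.1633, 0.0136]
tool_rot: [0.002, 0.707, 0.707, -0.0]
ft_force: [-1.6, -0.9, 5.9]
gripper_width: 0.211
finger_force: 58.6
```

Request:
arm_command:
  increments:
    - [0,0,-0.03,0,0,0,0.01]
    - [0,0,-0.08,0,0,0,0.01]
    - [0,0,-0.13,0,0,0,0.01]
    - [0.03,0.01,-0.16,0,0,0,0.01]
    - [0.08,0.024,-0.16,0,0,0,0.01]
    - [0.13,0.04,-0.16,0,0,0,0.01]
    - [0.18,0.055,-0.16,0,0,0,0.01]
    - [0.23,0.07,-0.16,0,0,0,0.01]
    - [0.28,0.085,-0.16,0,0,0,0.01]
    - [0.33,0.1,-0.16,0,0,0,0.01]
    - [0.38,0.115,-0.16,0,0,0,0.01]
    - [0.42,0.127,-0.16,0,0,0,0.01]
    - [0.45,0.134,-0.15,0,0,0,0.01]
    - [0.468,0.138,-0.13,0,0,0,0.01]
    - [0.468,0.138,-0.1,0,0,0,0.01]
    - [0.468,0.138,-0.07,0,0,0,0.01]
    - [0.468,0.138,-0.05,0,0,0,0.01]
    - [0.468,0.138,-0.05,0,0,0,0.01]
    - [0.468,0.138,-0.05,0,0,0,0.01]

```text
t: 4.95
eef_pos: [0.5867, 0.3054, 0.0625]
tool_rot: [0.001, 0.707, 0.707, 0.0]
ft_force: [0.4, 0.1, 1.0]
gripper_width: 0.21
finger_force: 58.8
```

```bash
python3 -c "
from h import *
s=read_state();print(s['t'],s['qpos'],s['eef_pos'],s['tool_rot'],s['gripper_width'],s['finger_force'])
c=cam('wrist','w2.png');print(proj(c,[.5861,.3045,.008]), proj(c,s['eef_pos']+np.array([0,0,.036])))"
```

```text
4.95 [ 3.70009144e-01  6.48622850e-01  3.19902488e-02  9.53430907e-01
 -1.02992246e-03  1.94116915e+00] [0.5867014  0.30537319 0.06254472] [6.19008354e-04 7.07235341e-01 7.06977916e-01 1.27551727e-04] 0.20989175140274322 58.822887539863586
[320.12876195 254.92849345] [321.74691953 343.98733558]
```

View pics/w2.png

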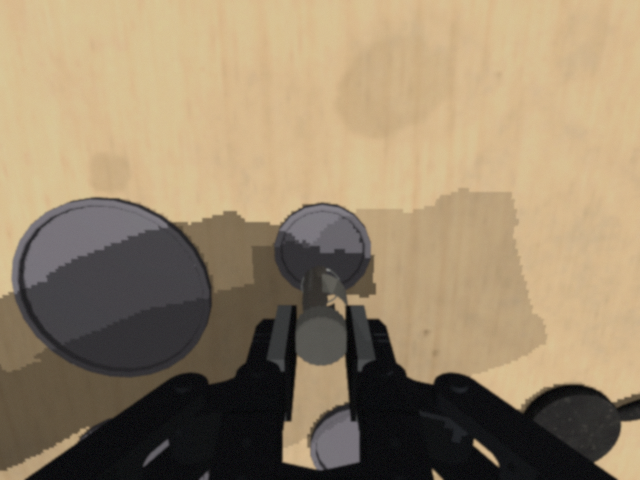

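The vial is upright over dish_s. The dish is at about (322,249) and the cap at (321,337), and both are offset the same way from prediction. I'll lower with about +0.7 mm in x and release.

Request:
arm_command:
  increments:
    - [0,0.0007,0.015,0,0,0,0.01]
    - [0,0.0007,0.03,0,0,0,0.01]
    - [0,0.0007,0.039,0,0,0,0.01]
    - [0,0.0007,0.0425,0,0,0,0.01]
    - [0,0.0007,0.045,0,0,0,0.01]
    - [0,0.0007,0.045,0,0,0,0.01]

```text
t: 5.75
eef_pos: [0.5872, 0.3056, 0.0171]
tool_rot: [0.001, 0.707, 0.707, 0.0]
ft_force: [-0.6, 0.2, 0.2]
gripper_width: 0.211
finger_force: 58.8
```

Request:
arm_command:
  increments:
    - [0,0,0.0008,0,0,0,0.01]
    - [0,0,0.0008,0,0,0,0.01]
    - [0,0,0.0008,0,0,0,0.025]
    - [0,0,0.0008,0,0,0,0.035]
    - [0,0,0.0008,0,0,0,0.05]
    - [0,0,0.0008,0,0,0,0.05]
    - [0,0,-0.03,0,0,0,0.05]
    - [0,0,-0.08,0,0,0,0.05]
    - [0,0,-0.13,0,0,0,0.05]
    - [0,0,-0.155,0,0,0,0.05]
    - [0,0,-0.155,0,0,0,0.05]

```text
t: 7.12
eef_pos: [0.5883, 0.3062, 0.1741]
tool_rot: [0.001, 0.707, 0.707, 0.002]
ft_force: [-0.1, 0.4, -0.6]
gripper_width: 0.584
finger_force: 0.0
```

```bash
python3 -c "
from h import *
s=read_state();print(s['t'],s['eef_pos'],s['ft_force'])
c=cam('wrist')
print(proj(c,[.5861,.3045,.008]),proj(c,[.5861,.3045,.051]))
cv2.imwrite('pics/w3.png',cv2.resize(c['img'][130:290,220:420,::-1],None,fx=4,fy=4,interpolation=cv2.INTER_CUBIC))
rel([.5866,-.1681,.17],90)"
```

```text
7.125 [0.58828369 0.30615255 0.17408587] [-0.0648994   0.44072052 -0.64775792]
[317.58133726 206.75340783] [317.40074432 221.77398113]
[-0.4739 -0.0008  0.0024] [0.0015 0.0005 0.    ]
```

View pics/w3.png

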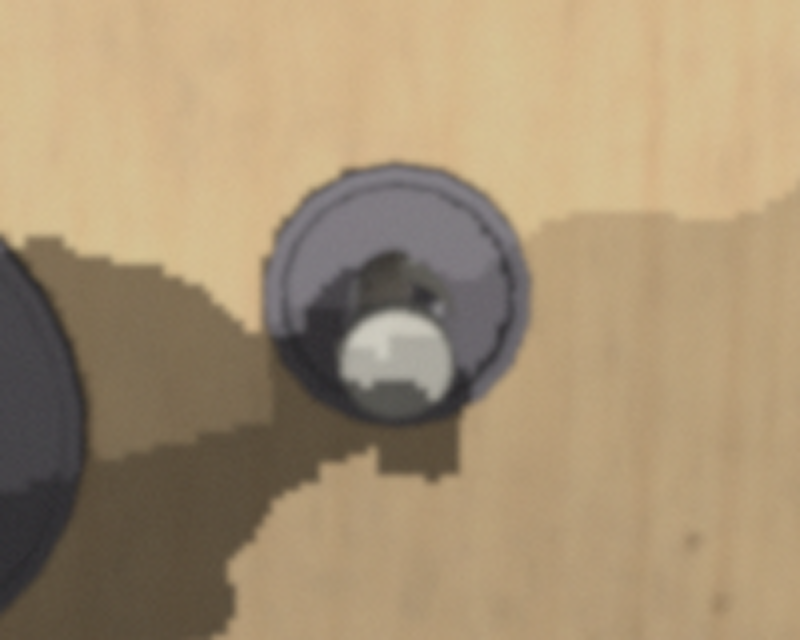

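vial_small is upright in dish_s, with the dish centre at (397,292) and the cap at (395,364), so it's within about 2 mm of the middle. Next is vial_large.

Request:
arm_command:
  increments:
    - [-0.05,0,0,0,0,0,0.055]
    - [-0.1,0,0,0.001,0,0,0.055]
    - [-0.16,0,0,0.001,0,0,0.055]
    - [-0.22,0,0,0.001,0,0,0.055]
    - [-0.28,0,0,0.001,0,0,0.055]
    - [-0.34,0,0,0.001,0,0,0.055]
    - [-0.4,0,0,0.001,0,0,0.055]
    - [-0.44,-0.001,0,0.001,0,0,0.055]
    - [-0.474,-0.001,0.01,0.001,0,0,0.055]
    - [-0.474,-0.001,0.05,0.001,0,0,0.055]
    - [-0.474,-0.001,0.09,0.001,0,0,0.055]
    - [-0.474,-0.001,0.09,0.001,0,0,0.055]
    - [-0.474,-0.001,0.09,0.001,0,0,0.055]

```text
t: 8.8
eef_pos: [0.5862, -0.1685, 0.0829]
tool_rot: [0.0, 0.707, 0.707, -0.001]
ft_force: [0.5, 0.5, -0.1]
gripper_width: 0.643
finger_force: 0.0
```

```bash
python3 -c "
from h import *
s=read_state();print(s['t'],s['eef_pos'],s['ft_force'])
rel([.5867,-.1685,.0155],90)"
```

```text
8.8 [ 0.58623527 -0.16845651  0.08287524] [ 0.46805378  0.48035205 -0.06900117]
[0.     0.0005 0.0674] [-0.0005  0.001   0.0001]
```

Request:
arm_command:
  increments:
    - [0,0.0005,0.03,0,0,0,0.055]
    - [0,0.0005,0.055,0,0,0,0.055]
    - [0,0.0005,0.067,0,0,0,0.055]
    - [0,0.0005,0.067,0,0,0,0.04]
    - [0,0.0005,0.067,0,0,0,0.03]
    - [0,0.0005,0.067,0,0,0,0.015]
    - [0,0.0005,0.067,0,0,0,0.015]
    - [0,0.0005,0.067,0,0,0,0.015]
    - [0,0.0005,0.067,0,0,0,0.015]

```text
t: 9.93
eef_pos: [0.5877, -0.169, 0.0167]
tool_rot: [0.001, 0.707, 0.707, 0.0]
ft_force: [0.3, 0.6, 6.4]
gripper_width: 0.28
finger_force: 58.6
```

```bash
python3 -c "
from h import *
rel([.6113,.1675,.07],90)"
```

```text
[ 0.3363  0.0237 -0.0538] [0.002  0.0019 0.0001]
```

Request:
arm_command:
  increments:
    - [0,0,-0.03,0,0,0,0.015]
    - [0,0,-0.08,0,0,0,0.015]
    - [0,0,-0.13,0,0,0,0.015]
    - [0.03,0.003,-0.15,0,0,0,0.015]
    - [0.08,0.006,-0.15,0,0,0,0.015]
    - [0.13,0.01,-0.15,0,0,0,0.015]
    - [0.18,0.014,-0.15,0,0,0,0.015]
    - [0.23,0.018,-0.15,0,0,0,0.015]
    - [0.28,0.022,-0.15,0,0,0,0.015]
    - [0.318,0.0245,-0.15,0,0,0,0.015]
    - [0.338,0.0245,-0.13,0,0,0,0.015]
    - [0.338,0.0245,-0.1,0,0,0,0.015]
    - [0.338,0.0245,-0.06,0,0,0,0.015]
    - [0.338,0.0245,-0.03,0,0,0,0.015]
    - [0.338,0.0245,-0.015,0,0,0,0.015]
    - [0.338,0.0245,-0.007,0,0,0,0.015]
    - [0.338,0.0245,-0.007,0,0,0,0.015]

```text
t: 12.05
eef_pos: [0.6113, 0.1695, 0.0223]
tool_rot: [0.0, 0.707, 0.707, -0.0]
ft_force: [-0.2, 0.0, 0.3]
gripper_width: 0.277
finger_force: 58.9
```

Request:
arm_command:
  increments:
    - [0,0.0003,0.0015,0,0,0,0.015]
    - [0,0.0003,0.0025,0,0,0,0.015]
    - [0,0.0003,0.003,0,0,0,0.015]
    - [0,0.0003,0.003,0,0,0,0.03]
    - [0,0.0003,0.003,0,0,0,0.045]
    - [0,0.0003,0.003,0,0,0,0.055]
    - [0,0.0003,0.003,0,0,0,0.055]
    - [0,0,-0.03,0,0,0,0.055]
    - [0,0,-0.08,0,0,0,0.06]
    - [0,0,-0.13,0,0,0,0.07]
    - [0,0,-0.15,0,0,0,0.0854]
    - [0,0,-0.15,0,0,0,0.0854]

```text
t: 13.55
eef_pos: [0.6122, 0.1698, 0.1736]
tool_rot: [0.001, 0.707, 0.707, 0.001]
ft_force: [0.6, -0.4, -1.0]
gripper_width: 1.001
finger_force: 0.0
```

```bash
python3 -c "
from h import *
s=read_state();print(s['t'],s['eef_pos'],s['ft_force'])
c=cam('wrist')
print(proj(c,[.6108,.1667,.008]),proj(c,[.6108,.1667,.065]))
cv2.imwrite('pics/w4.png',cv2.resize(c['img'][130:290,220:420,::-1],None,fx=4,fy=4,interpolation=cv2.INTER_CUBIC))
rel([.6047,-.2944,.17],90)"
```

```text
13.55 [0.61218658 0.16982885 0.17359595] [ 0.63551645 -0.36346417 -0.96595587]
[318.94746709 208.486019  ] [318.81476376 229.72418373]
[-0.4641 -0.0065  0.0023] [-0.      0.0009  0.    ]
```

View pics/w4.png

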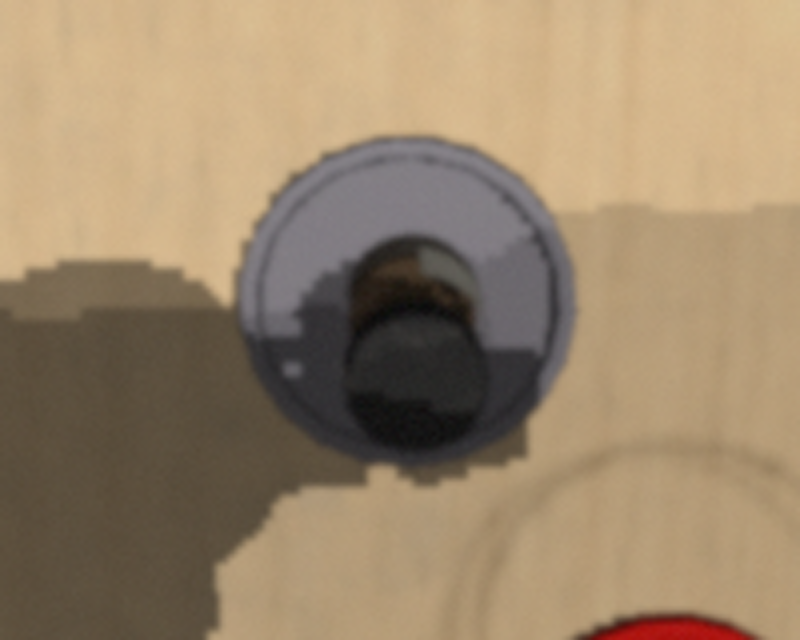

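vial_large is in dish_m, within 2 mm of the middle (dish (406,300), cap (416,379), about as parallax predicts). Next is jar_small.

Request:
arm_command:
  increments:
    - [-0.05,0,0,0,0,0,0.0854]
    - [-0.1,-0.001,0,0,0,0,0.0854]
    - [-0.16,-0.002,0,0,0,0,0.0854]
    - [-0.22,-0.003,0,0,0,0,0.0854]
    - [-0.28,-0.004,0,0,0,0,0.0854]
    - [-0.34,-0.005,0,0,0,0,0.0854]
    - [-0.4,-0.006,0,0,0,0,0.0854]
    - [-0.44,-0.0065,0,0,0.001,0,0.0854]
    - [-0.464,-0.0065,0.01,0,0.001,0,0.0854]
    - [-0.464,-0.0065,0.05,0,0.001,0,0.0854]
    - [-0.464,-0.0065,0.07,0,0.001,0,0.0854]
    - [-0.464,-0.0065,0.07,0,0.001,0,0.0854]
    - [-0.464,-0.0065,0.07,0,0.001,0,0.0854]

```text
t: 15.22
eef_pos: [0.6048, -0.294, 0.1026]
tool_rot: [-0.0, 0.707, 0.707, -0.0]
ft_force: [-0.0, -0.4, 0.0]
gripper_width: 0.999
finger_force: 0.0
```

```bash
python3 -c "
from h import *
s=read_state();print(s['t'],s['eef_pos'],s['ft_force'])
rel([.6047,-.2944,.0165],90)
c=cam('wrist','w5.png');print(proj(c,[.6042,-.2944,.07]))"
```

```text
15.225 [ 0.6048264  -0.2939772   0.10262779] [-0.02490696 -0.37952238  0.0127922 ]
[-0.0004 -0.0001  0.0861] [-0.0005 -0.      0.0007]
[320.18250152 269.61286088]
```

View pics/w5.png

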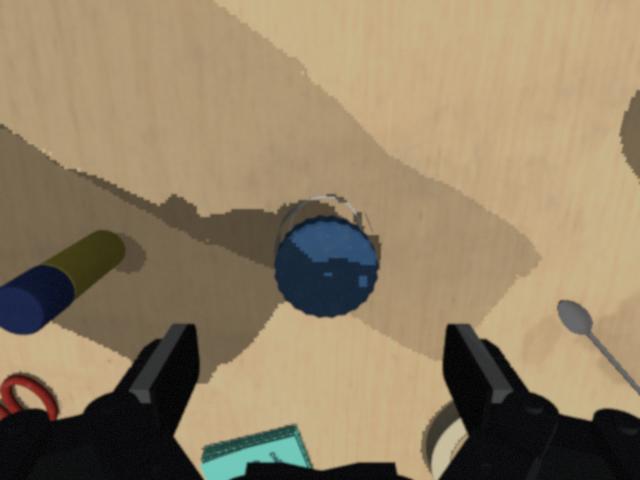

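The jar_small cap is at (326,266) against a predicted (320,270). I'll shift +2 mm in x, descend and grip.

Request:
arm_command:
  increments:
    - [0,0.002,0.03,0,0,0,0.0854]
    - [0,0.002,0.055,0,0,0,0.0854]
    - [0,0.002,0.075,0,0,0,0.0854]
    - [0,0.002,0.086,0,0,0,0.0854]
    - [0,0.002,0.086,0,0,0,0.07]
    - [0,0.002,0.086,0,0,0,0.06]
    - [0,0.002,0.086,0,0,0,0.045]
    - [0,0.002,0.086,0,0,0,0.045]
    - [0,0.002,0.086,0,0,0,0.045]
    - [0,0.002,0.086,0,0,0,0.045]

```text
t: 16.52
eef_pos: [0.6073, -0.2949, 0.0183]
tool_rot: [0.001, 0.707, 0.707, 0.0]
ft_force: [-1.5, 0.6, 6.3]
gripper_width: 0.643
finger_force: 62.3
```

```bash
python3 -c "
from h import *
rel([.463,.145,.07],90)"
```

```text
[ 0.4399 -0.1442 -0.0525] [0.0013 0.0012 0.    ]
```

Request:
arm_command:
  increments:
    - [0,0,-0.03,0,0,0,0.045]
    - [0,0,-0.08,0,0,0,0.045]
    - [0,0,-0.13,0,0,0,0.045]
    - [0.03,-0.01,-0.15,0,0,0,0.045]
    - [0.08,-0.026,-0.15,0,0,0,0.045]
    - [0.13,-0.042,-0.15,0,0,0,0.045]
    - [0.18,-0.058,-0.15,0,0,0,0.045]
    - [0.23,-0.075,-0.15,0,0,0,0.045]
    - [0.28,-0.092,-0.15,0,0,0,0.045]
    - [0.33,-0.108,-0.15,0,0,0,0.045]
    - [0.38,-0.125,-0.15,0,0,0,0.045]
    - [0.42,-0.138,-0.15,0,0,0,0.045]
    - [0.4395,-0.1435,-0.13,0,0,0,0.045]
    - [0.4395,-0.1435,-0.1,0,0,0,0.045]
    - [0.4395,-0.1435,-0.06,0,0,0,0.045]
    - [0.4395,-0.1435,-0.03,0,0,0,0.045]
    - [0.4395,-0.1435,-0.013,0,0,0,0.045]
    - [0.4395,-0.1435,-0.007,0,0,0,0.045]
    - [0.4395,-0.1435,-0.007,0,0,0,0.045]

```text
t: 18.9
eef_pos: [0.4633, 0.1451, 0.024]
tool_rot: [-0.0, 0.707, 0.707, 0.0]
ft_force: [-0.3, -1.3, -1.2]
gripper_width: 0.639
finger_force: 63.7
```

Request:
arm_command:
  increments:
    - [0,0,0.0015,0,0,0,0.045]
    - [0,0,0.0025,0,0,0,0.045]
    - [0,0,0.0033,0,0,0,0.045]
    - [0,0,0.0033,0,0,0,0.06]
    - [0,0,0.0033,0,0,0,0.07]
    - [0,0,0.0033,0,0,0,0.0854]
    - [0,0,0.0033,0,0,0,0.0854]
    - [0,0,-0.03,0,0,0,0.0854]
    - [0,0,-0.08,0,0,0,0.0854]
    - [0,0,-0.13,0,0,0,0.0854]
    - [0,0,-0.15,0,0,0,0.0854]
    - [0,0,-0.15,0,0,0,0.0854]

```text
t: 20.4
eef_pos: [0.4642, 0.1452, 0.1748]
tool_rot: [0.001, 0.707, 0.707, 0.001]
ft_force: [-0.6, 0.3, 0.3]
gripper_width: 1.0
finger_force: 0.0
```

```bash
python3 -c "
from h import *
s=read_state();print(s['t'],s['eef_pos'],s['ft_force'])
c=cam('wrist','w6.png')
print(proj(c,[.463,.1442,.008]),proj(c,[.463,.1442,.073]))
rel([.5855,-.0195,.17],90)"
```

```text
20.4 [0.4641621  0.14523298 0.17477049] [-0.60430331  0.28326647  0.3031172 ]
[319.28151154 205.783127  ] [319.17689488 229.92856301]
[-0.1646  0.1223  0.0034] [-0.     -0.0001  0.    ]
```

View pics/w6.png

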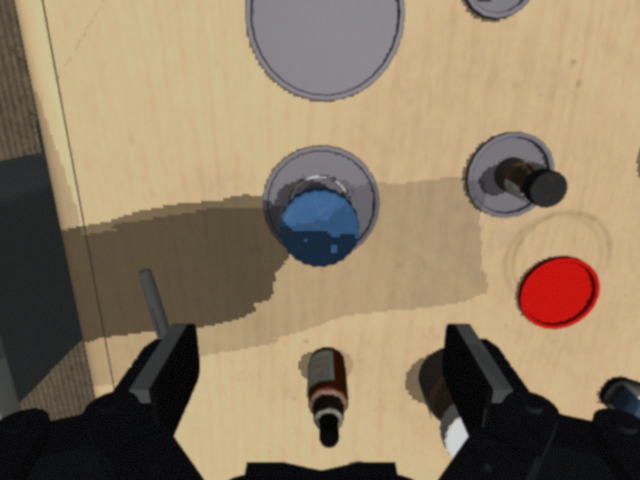

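jar_small stands in dish_l about 2 mm off the middle (dish (321,201), cap (320,228)). Last is jar_large.

Request:
arm_command:
  increments:
    - [-0.04,0.03,0,0,0,0,0.0854]
    - [-0.08,0.06,0,0,0,0,0.0854]
    - [-0.12,0.09,0,0,0,0,0.0854]
    - [-0.15,0.112,0,0,0,0,0.0854]
    - [-0.1646,0.1225,0.01,0,0,0,0.0854]
    - [-0.1646,0.1225,0.04,0,0,0,0.0854]
    - [-0.1646,0.1225,0.06,0,0,0,0.0854]
    - [-0.1646,0.1225,0.06,0,0,0,0.0854]
    - [-0.1646,0.1225,0.06,0,0,0,0.0854]

```text
t: 21.58
eef_pos: [0.5854, -0.0191, 0.1135]
tool_rot: [-0.0, 0.707, 0.707, -0.0]
ft_force: [0.5, -0.6, 1.1]
gripper_width: 0.999
finger_force: 0.0
```

```bash
python3 -c "
from h import *
s=read_state();print(s['t'],s['eef_pos'],s['ft_force'])
rel([.586,-.0195,.022],90)
c=cam('wrist','w7.png');print(proj(c,[.5845,-.0197,.082]))"
```

```text
21.575 [ 0.58535514 -0.01912219  0.11345564] [ 0.46519039 -0.63433083  1.11509918]
[-0.0004  0.0007  0.0915] [-0.001  -0.0002  0.0005]
[319.77071769 270.77284965]
```

View pics/w7.png

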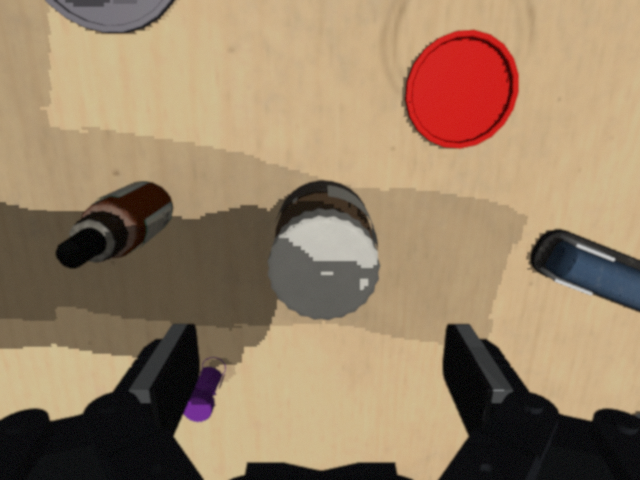

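The cap is at (324,264), well between the fingers. I'll descend and grip.

Request:
arm_command:
  increments:
    - [0.0005,0.0008,0.03,0,0,0,0.0854]
    - [0.0005,0.0008,0.055,0,0,0,0.0854]
    - [0.0005,0.0008,0.08,0,0,0,0.0854]
    - [0.0005,0.0008,0.091,0,0,0,0.0854]
    - [0.0005,0.0008,0.091,0,0,0,0.07]
    - [0.0005,0.0008,0.091,0,0,0,0.06]
    - [0.0005,0.0008,0.091,0,0,0,0.048]
    - [0.0005,0.0008,0.091,0,0,0,0.048]
    - [0.0005,0.0008,0.091,0,0,0,0.048]
    - [0.0005,0.0008,0.091,0,0,0,0.048]

```text
t: 22.88
eef_pos: [0.5869, -0.0191, 0.0241]
tool_rot: [0.0, 0.707, 0.707, 0.0]
ft_force: [-3.2, 0.1, 6.9]
gripper_width: 0.687
finger_force: 62.8
```

```bash
python3 -c "
from h import *
rel([.466,.2800,.07],90)"
```

```text
[ 0.2991 -0.1208 -0.0461] [0.0009 0.0002 0.0001]
```

Request:
arm_command:
  increments:
    - [0,0,-0.03,0,0,0,0.048]
    - [0,0,-0.08,0,0,0,0.048]
    - [0,0,-0.13,0,0,0,0.048]
    - [0.03,-0.012,-0.15,0,0,0,0.048]
    - [0.08,-0.032,-0.15,0,0,0,0.048]
    - [0.13,-0.052,-0.15,0,0,0,0.048]
    - [0.18,-0.072,-0.15,0,0,0,0.048]
    - [0.23,-0.092,-0.15,0,0,0,0.048]
    - [0.28,-0.112,-0.15,0,0,0,0.048]
    - [0.299,-0.1205,-0.13,0,0,0,0.048]
    - [0.299,-0.1205,-0.1,0,0,0,0.048]
    - [0.299,-0.1205,-0.06,0,0,0,0.048]
    - [0.299,-0.1205,-0.03,0,0,0,0.048]
    - [0.299,-0.1205,-0.013,0,0,0,0.048]
    - [0.299,-0.1205,-0.007,0,0,0,0.048]
    - [0.299,-0.1205,-0.007,0,0,0,0.048]

```text
t: 24.88
eef_pos: [0.4662, 0.2801, 0.0301]
tool_rot: [-0.0, 0.707, 0.707, 0.0]
ft_force: [0.1, 0.8, 0.1]
gripper_width: 0.687
finger_force: 64.8
```

Request:
arm_command:
  increments:
    - [0,0,0.0015,0,0,0,0.048]
    - [0,0,0.0025,0,0,0,0.048]
    - [0,0,0.0035,0,0,0,0.048]
    - [0,0,0.0035,0,0,0,0.06]
    - [0,0,0.0035,0,0,0,0.07]
    - [0,0,0.0035,0,0,0,0.0854]
    - [0,0,0.0035,0,0,0,0.0854]
    - [0,0,-0.03,0,0,0,0.0854]
    - [0,0,-0.08,0,0,0,0.0854]
    - [0,0,-0.13,0,0,0,0.0854]
    - [-0.04,-0.02,-0.17,0,0,0,0.0854]
    - [-0.1,-0.04,-0.17,0,0,0,0.0854]
    - [-0.16,-0.06,-0.17,0,0,0,0.0854]
    - [-0.22,-0.08,-0.17,0,0,0,0.0854]
    - [-0.28,-0.1,-0.17,0,0,0,0.0854]
    - [-0.34,-0.12,-0.17,0,0,0,0.0854]
    - [-0.4,-0.13,-0.17,0,0,0,0.0854]
    - [-0.45,-0.13,-0.17,0,0,0,0.0854]
    - [-0.5,-0.13,-0.17,0,0,0,0.0854]
    - [-0.5,-0.13,-0.17,0,0,0,0.0854]

```text
t: 27.38
eef_pos: [0.3357, -0.223, 0.1994]
tool_rot: [0.0, 0.709, 0.706, -0.0]
ft_force: [0.2, 1.1, 0.2]
gripper_width: 1.005
finger_force: 0.0
```

```bash
python3 -c "
from h import *
s=read_state();print(s['t'],s['eef_pos'],s['ft_force'])
c=cam('top')
D=dict(s=(.5861,.3045,.051,4),m=(.6108,.1667,.065,4),l=(.463,.1442,.073,4),xl=(.4657,.2792,.085,4))
for n,(x,y,z,_) in D.items():
    q=proj(c,[x,y,z]);print(n,(q-[155,195]+.5)*4.28-.5)
i=c['img'][:,:,::-1]
cv2.imwrite('pics/fa.png',cv2.resize(i[195:335,155:295],None,fx=4.28,fy=4.28,interpolation=cv2.INTER_CUBIC))
cam('side','fs.png')
"
```

```text
27.375 [ 0.33571913 -0.22303022  0.19944335] [0.19501185 1.05917059 0.21310335]
s [ 98.88497791 188.0878897 ]
m [380.5573674  126.50211157]
l [424.9705181  429.92384951]
xl [129.70918482 426.18970898]
```

View pics/fa.png

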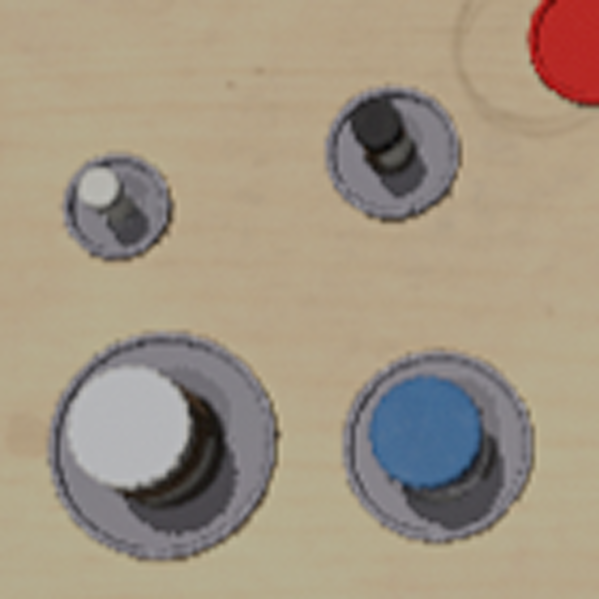

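View pics/fs.png

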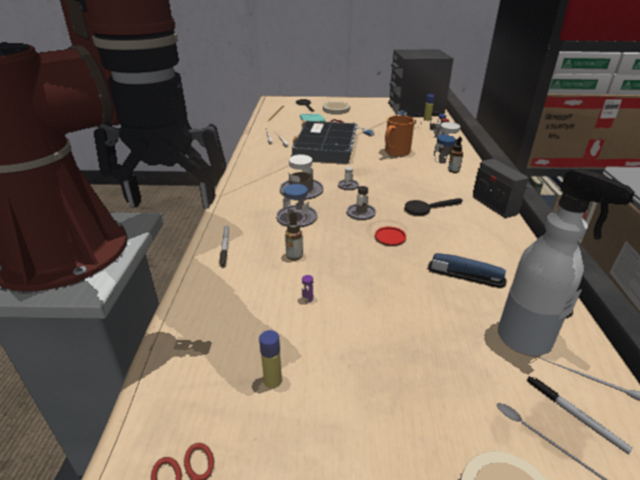

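In the top view all four caps are within about 1.5 mm of where centred containers should appear: (100,187), (378,125), (426,432) and (129,426). The side view shows the glue stick, dropper and purple vial still standing, and the arm clear of everything.

```bash
python3 -c "
from h import *
print(close_job())"
```

```text
the job is handed in; nothing more can be done
None
```

The job is handed in: all four containers stand upright in their matching dishes, within about 1.5 mm of the centre in the last top view, at 27 s on the robot's clock, and the glue stick and dropper bottle were not moved.

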